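Walk the bench vice home on its stop rail and clamp it

ROBOT

A 6-joint arm with a two-finger parallel gripper is mounted at the origin on the work surface. World frame = base frame: x ahead of the robot, y to its left, z up, the work surface at z = 0. Lengths are in m, angles in degrees, forces in N, time in s.
With the tool pointing down it reaches from about 0.25 to 0.725 m from the base axis. Payload 9.7 kg.
Tool frame: the origin (TCP) lies midway between the tips of the shut fingers; the grasp point (between the pads) lies 19 mm behind it (bot.hold_point_z is the distance from the TCP to the grasp point, in m); z points along the fingers, y is the line along which they close (so a half turn about z gives the same grasp; the last joint's range is limited). The gripper opens to 85 mm and grips with 20 to 120 N. Pads are 22 mm wide; open, the fingers measure 114 mm over their backs; the gripper's body (76 mm by 85 mm) begins 54 mm behind the grasp point. The pads swing forward as they close: fully open they stand 13 mm farther back than shut.
Start: joints at [73.453, 4.979, 10.078, 95.1, 0, 90], TCP at [0.157, 0.527, 0.231] pointing down, gripper open.
Joint ranges: [-179.16, 179.16], [-48.56, 103.87], [-65.8, 70.77], [-126.05, 130.52], [-82.76, 87.17], [-180, 180]. Speed limits (degrees/s): [127.2, 127.2, 147.25, 180, 180, 180].

INTERFACE

Orientations are given as [roll, pitch, yaw] about the fixed x, y, z axes, in that order (R = Rz(yaw) Ry(pitch) Rx(roll)).
In Python, from workcell import bot gives the robot as it stands.
- The arm moves only by the tool play_rows, never from a script. Its argument "steps" is a list that holds one entry, the list of rows, each a list of 4 numbers: the shift along the tool's x, y, z in m, then the turn about the tool's z in rad. In form: [[[tx, ty, tz, yaw], ...]]. A call has exactly 5 rows; each row shifts and turns the commanded pose from where the row before left it, along the tool's axes as they then stand; what a row does not reach is not made up. A row lasts 1/12 s, in which the tool goes at most 41.7 mm and 7.16 degrees, less where a joint would pass 70% of its speed; a pose out of reach is approached as far as the arm can. A call is refused whole if a number of a shift passes 0.0417 or a number of a turn 0.125, either way. A call with a gripper value outside its range is refused whole. "gripper" is the finger opening in m, from 0 to 0.0854, set as the call begins (left out, the last holds). The fingers move at their own pace and stop on an object; "squeeze" is the grip in N (left out, the last holds). Time passes only in rows, so rows that do not move let the fingers close, or fill a call up. It gives the time, the measured TCP pose, the force, the opening and the grip force at its end, in the units of the state.
- bot.get_obs(): the state, without advancing time (a new reading comes with each control period).
- bot.camera(name): name is "scene" or "top"; returns a dict with "img" (420x560x3 uint8, blue, green, red), "vfov" (degrees; the focal length in pixels is half the picture's height over the tangent of half this angle, whatever the lens; pixels are square), "cx", "cy" (the principal point, pixels), "D" ([k1, k2, p1, p2, k3] as OpenCV has them; the pictures are not rectified), "xyz" and "attitude" of the camera in the world. Camera axes: x right, y down, z forward; pixel columns grow to the right and rows downward; lengths in m; the calibration is good to about 2 mm. A picture is of the moment at which its call begins. There is no depth.
- bot.job_done(): hands the job in; it is judged then, once.
The state is a dict: "time": time; "q": joint angles; "qd": joint speeds; "joint_efforts": joint torques, N m; "ee_pos": TCP position; "tcp_rot": TCP orientation; "wrist_force": force on the tool from outside, world axes, zero at the start; "torque": the same for the moment, N m; "opening": finger opening in m; "grasp_force": force on a finger pad.
Only numpy, scipy, OpenCV 4.12 (cv2) and the standard library are available. Lean on these libraries where they do the work, as an engineer would, in place of code of your own. Each camera call takes 0.05 s, during which the arm holds its last target. There are 200 camera calls.

TASK

Bring the heavy bench vice up to the stop rail by walking its base plate forward, a push at one rear corner and then at the other, until the plate's front edge is flush along the rail, and then press the toggle clamp's handle fully down so that the clamp bears on the plate. The vice is too heavy to lift or to shove straight, so go by feel and never bear on it with more than 25 N, and keep it fairly square, never slewed more than about 15 degrees from the rail. Leave the other things on the bench where they are.

Things in the scene. Friction and masses are not known exactly. Their poses are not given: they have to be found in the camera images.
- vice: Grey bench vice on a steel base plate, about 4.6 kg in all (mass and friction vary a little), loose on two low runners. Origin at table level under the plate's centre; x forward to the rail, y left, z up. Plate 110 (x) by 270 (y) by 12 mm, top 20 mm above the table. Vice 120 mm high, within 48 mm of the middle (foot 65 mm); its screw and tommy bar overhang the rear edge to x = -110 mm, within 20 mm of the middle.
- push_left (a point): Middle of the plate's rear edge face (14 mm above the table; it spans 8 to 20 mm), 13 mm in from the left rear corner: (-55, 122, 14) mm in the vice's frame, axes as the vice's. Shoving the vice straight takes 25 to 30 N; a push square to the edge here only 12 to 16 N, and swings the plate about a point some 80 mm beyond its middle, so the far corner backs off a little.
- push_right (a point): The same, 13 mm in from the right rear corner: (-55, -122, 14) mm in the vice's frame
- front_left (a point): the plate's left front corner, at (55, 135, 14) mm in the vice's frame
- front_right (a point): the plate's right front corner, at (55, -135, 14) mm in the vice's frame
- dock: Fixed rigid stop rail: steel angle 320 mm long, upright leg 28 mm high, flat leg reaching 67 mm back, carrying the clamp. Origin at table level under the middle of the rail's face; the face is the plane x = 0 and looks to -x, to the vice; x points away from the vice, y along the rail. A front corner's x in this frame is negative while short of the rail, 0 when touching.
- clamp (a joint): handle of the toggle clamp (rad): 0 open (handle raised 66 degrees above level), 1.15 fully down (handle level, pointing to the rail's +x). Stiff: turns at about 0.4 N m (some 5 N at the grip, up to 15 N as the clamp bites at the very end) and stays where it is left.
- clamp_grip (a point): Point inside the black hand grip of the clamp handle, 85 mm from the handle's pivot, mid-width (16 mm); the grip is 14 mm thick, its upper side 9 mm above the line from the pivot through this point. The pivot is at (50, -75, 44) mm in the rail's frame, axis along its y; the handle is 117 mm long and swings in the plane y = -75 mm, from raised down to +x.
- clamp_arm: The clamp's pressing arm with rubber-tipped spindle; its pivot (its origin) is at (22, -75, 44) mm in the rail's frame. Nearly upright, reaching 60 mm above its pivot, while the handle is raised; swings over the rail as the handle goes down and bears on the plate's top 24 mm inside the rail's face.
- tape: dark tape measure, 66 mm across, 30 mm high; bystander, origin under its round part
- magnet: red magnetic welding square, triangle of 100 mm legs, 16 mm high; bystander, origin at its right-angled corner, legs along x and y
- offcut: offcut of 30 mm square steel tube, 160 mm long along x; bystander, origin under its centre
- spray: grey spray can, 52 mm diameter, 170 mm high; bystander, origin under its centre
- brush: brush, 200 mm long along x; bystander
- discs: stack of grinding discs, 114 mm diameter, 13 mm high; bystander, origin under its centre
- gclamp: grey G-clamp lying flat, about 150 by 95 mm, 18 mm high; bystander

How it is judged (in metres and radians):
On the way, in this order (a step that is already met when the one before it is completed fails the run):
1. the plate's front edge is flush along the stop rail, both front corners within 2 mm of its face (x of each of front_left, front_right in the frame of dock above -0.002 m), for 0.2 s.
2. the clamp handle is fully down and the clamp bears on the plate (value of joint clamp above 1.07 rad and contact force between clamp_arm and vice above 2 N), for 0.2 s.
At the end, for the whole second after the job is handed in: Both front corners of the plate within 2 mm of the rail's face, the vice upright and at rest on the table, the clamp handle fully down (joint above 1.07 rad) and the clamp pressing on the plate with more than 2 N (all of step 1 and all of step 2 and linear speed of vice below 0.01 m/s and angle between vice's own z axis and vertical below 0.03 rad); the robot touches nothing.
It fails at once if the robot bears on the vice with more than 25 N (contact force between any of the fingers, the arm and vice above 25 N).
It fails at once if the vice is slewed more than 0.3 rad (17 degrees) from square to the rail (angle between the x axis of vice and the x axis of dock, either way round above 0.3 rad).
It fails at once if the vice is tipped or lifted (angle between vice's own z axis and vertical above 0.1 rad or height (world z) of vice above 0.02 m).
It fails at once if another thing on the bench is moved by more than 20 mm (distance of any of tape, magnet, offcut, spray, brush, discs, gclamp from where it was at the start of the episode above 0.02 m).
It also fails if it takes over 72 s, if anything falls off the work surface, if the arm or the gripper's body presses on something with over 40 N, if the wrist force passes 120 N, or if a joint passes its speed limit or range.

## Working session

There is one attempt and no reset: what is moved stays moved. The work goes in short steps, Python scripts to look and compute and a tool call to move; the robot and the scene stay as the last step left them, time stands still between calls to the robot, and variables do not carry over. Pictures are saved under pics/ and viewed, at most 10 in all, crops included, and the job is handed in when it is done.

Besides the shell and the picture viewer there is one more tool, called after ">>>" as name([rows], argument=value, ...), one row to a line, values as JSON. play_rows: Moves the arm, as the interface text tells. Its arguments: {"type":"object","properties":{"steps":{"type":"array","items":{"type":"array","items":{"type":"array","items":{"type":"number"}}}},"gripper":{"type":"number"},"squeeze":{"type":"number"}},"required":["steps"]}

```bash
ls; mkdir -p pics; cat > h.py <<'E'
import numpy as np, cv2
from scipy.spatial.transform import Rotation as R
from workcell import bot
def cam(n):
    c=bot.camera(n); h,w=c["img"].shape[:2]
    f=h/2/np.tan(np.radians(c["vfov"]/2))
    c["K"]=np.array([[f,0,c["cx"]],[0,f,c["cy"]],[0,0,1.]]); c["Dd"]=np.array(c["D"],float)
    c["R"]=R.from_euler("xyz",c["attitude"],degrees=True).as_matrix(); c["t"]=np.array(c["xyz"]); return c
def rays(c,px):
    p=cv2.undistortPoints(np.array(px,float).reshape(-1,1,2),c["K"],c["Dd"]).reshape(-1,2)
    return np.c_[p,np.ones(len(p))]@c["R"].T
def onz(c,px,z):
    d=rays(c,px); return c["t"]+d*((z-c["t"][2])/d[:,2])[:,None]
def proj(c,P):
    P=np.array(P,float).reshape(-1,3); rv=cv2.Rodrigues(c["R"].T)[0]
    return cv2.projectPoints(P,rv,-c["R"].T@c["t"],c["K"],c["Dd"])[0].reshape(-1,2)
E
python3 - <<'E'
from h import *
o=bot.get_obs(); print({k:np.round(v,3) for k,v in o.items()})
for n in("scene","top"):
    c=cam(n); cv2.imwrite(f"pics/{n}0.png",c["img"]); print(n,c["vfov"],c["cx"],c["cy"],c["D"],c["xyz"],c["attitude"])
E
```

```text
pics
{'time': np.float64(0.0), 'q': array([73.454,  5.012, 10.034, 95.099,  0.   , 90.001]), 'qd': array([-0.019, -0.026, -0.028, -0.066, -0.117,  0.006]), 'joint_efforts': array([-1.0000e-03, -5.2038e+01,  4.6481e+01,  1.6000e-02, -0.0000e+00,
        0.0000e+00]), 'ee_pos': array([0.157, 0.527, 0.231]), 'tcp_rot': array([-179.922,   -0.   ,  163.453]), 'wrist_force': array([ 0.67 , -0.102, -0.448]), 'torque': array([-0.019,  0.041, -0.039]), 'grasp_force': np.float64(0.0), 'opening': np.float64(0.086)}
scene 45.46560195072152 271.4101416368625 213.7038135370126 [-0.16862328  0.          0.          0.          0.        ] [1.11512195 0.78714586 1.44339314] [-144.72319644   -0.19467752  142.8714694 ]
top 50.807711430155756 285.0794016769686 205.5245372301681 [-0.11060189  0.          0.          0.          0.        ] [0.35314813 0.0170992  1.58076363] [-173.66374334    0.95569918  -90.4088479 ]
```

View pics/top0.png

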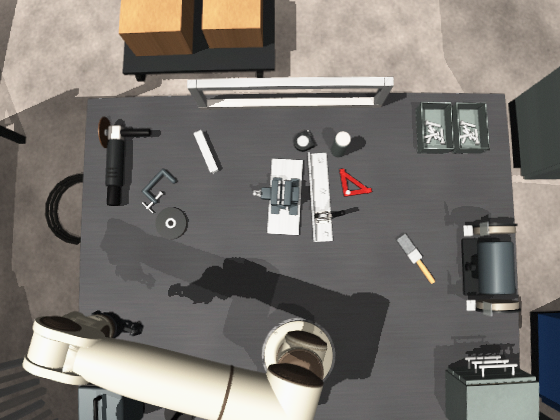

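View pics/scene0.png

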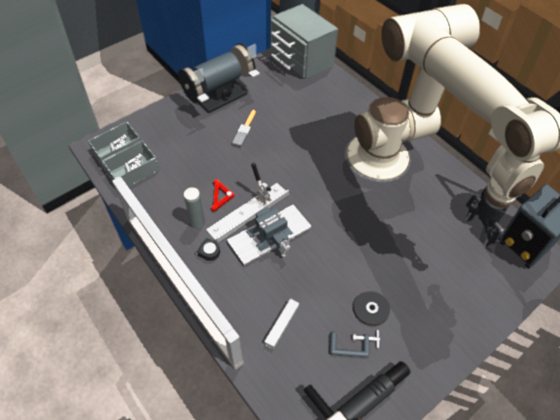

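The top view shows the white plate at about (270–302, 158–235) with the vice's screw pointing left. The rail is to its right (310–332, 152–242), with the clamp at (325, 213) and its handle pointing right to (355, 210). So forward is about world -y. The tape is at (303, 141), the can at (343, 140) and the magnet at (355, 183), all past or beside the rail.

```bash
cat >> h.py <<'E'
def whites(c,win,th=150):
    x0,y0,x1,y1=win; g=c["img"][y0:y1,x0:x1]; m=(g.min(2)>th).astype(np.uint8)*255
    cs=cv2.findContours(m,cv2.RETR_EXTERNAL,cv2.CHAIN_APPROX_NONE)[0]
    return [k.reshape(-1,2)+[x0,y0] for k in cs if cv2.contourArea(k)>40], m
E
python3 - <<'E'
from h import *
c=cam("top"); im=c["img"]
cv2.imwrite("pics/c1.png",cv2.resize(im[130:255,240:380],None,fx=5.5,fy=4.7,interpolation=cv2.INTER_CUBIC) if 0 else cv2.resize(im[135:255,240:380],None,fx=5,fy=5,interpolation=cv2.INTER_CUBIC))
ks,m=whites(c,(240,145,345,255),120)
for k in ks:
    r=cv2.minAreaRect(k.astype(np.float32)); print(np.round(r[0],1),np.round(r[1],1),round(r[2],1)); b=cv2.boxPoints(r); print(np.round(b,1).tolist()); print(np.round(onz(c,b,.02),4)[:,:2].tolist())
print(np.round(proj(c,[[.3,0,.02],[.4,0,.02],[.3,-.1,.02]]),1))
E
```

```text
[283.1 217.2] [32.  33.5] 2.0
[[266.6000061035156, 233.39999389648438], [267.70001220703125, 199.89999389648438], [299.70001220703125, 201.0], [298.5, 234.5]]
[[0.4282, 0.108], [0.5473, 0.1035], [0.5423, -0.0101], [0.4234, -0.0048]]
[261.1 193.5] [16.9  6.4] 12.5
[[252.1999969482422, 194.8000030517578], [253.5, 188.60000610351562], [270.1000061035156, 192.1999969482422], [268.70001220703125, 198.5]]
[[0.5662, 0.1591], [0.5887, 0.1542], [0.5748, 0.0951], [0.5524, 0.1002]]
[285.7 173.6] [31.6 30.2] 4.8
[[268.6000061035156, 187.39999389648438], [271.1000061035156, 157.3000030517578], [302.70001220703125, 159.89999389648438], [300.20001220703125, 190.0]]
[[0.5924, 0.1002], [0.702, 0.0909], [0.6912, -0.0226], [0.5818, -0.0123]]
[319.9 196.4] [90.2 19.8] 86.2
[[307.0, 152.10000610351562], [326.70001220703125, 150.8000030517578], [332.70001220703125, 240.8000030517578], [313.0, 242.10000610351562]]
[[0.7198, -0.0385], [0.724, -0.1097], [0.4003, -0.125], [0.3964, -0.0555]]
[[297.5 269.7]
 [297.2 241.2]
 [326.1 269.5]]
```

View pics/c1.png

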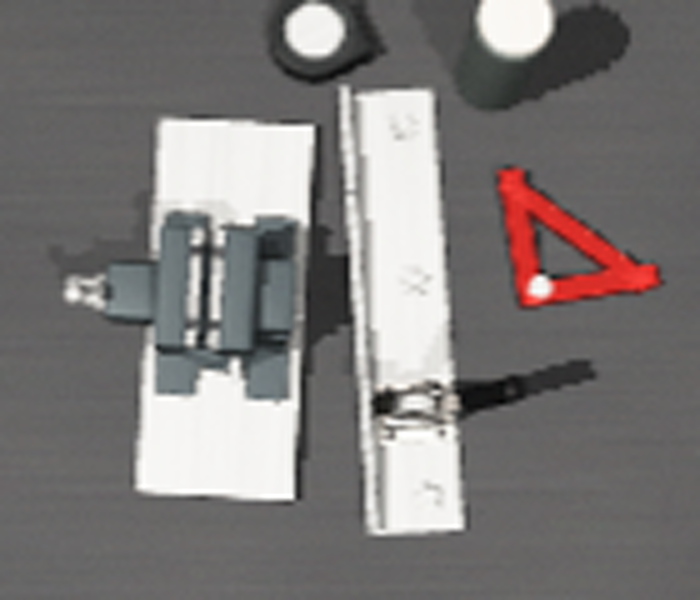

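```bash
cat >> h.py <<'E'
def edge(c,rows,u0,u1,rise,z,th=None):
    g=c["img"].min(2).astype(float); P=[]
    for r in rows:
        u=np.arange(u0,u1); v=g[r,u0:u1]; t=th or (v.max()+v.min())/2; s=v>t
        i=np.where((~s[:-1]&s[1:]) if rise else (s[:-1]&~s[1:]))[0]
        if len(i)==0: continue
        i=i[0] if rise else i[-1]; P.append([u[i]+(t-v[i])/(v[i+1]-v[i]),r])
    W=onz(c,P,z)[:,:2]; vx,vy,x,y=cv2.fitLine(W.astype(np.float32),cv2.DIST_HUBER,0,.001,.001).ravel()
    k=vy/vx; b=y-k*x; print("line y=%.4f+%.4f*(x-.56) ang %.2f rms %.4f n %d"%(b+k*.56,k,np.degrees(np.arctan(k)),np.std(W[:,1]-b-k*W[:,0]),len(W))); return k,b
def colend(c,cols,v0,v1,z):
    g=c["img"].min(2).astype(float); T=[];B=[]
    for u in cols:
        v=g[v0:v1,u]; t=(v.max()+v.min())/2; s=np.where(v>t)[0]; a,b=s[0],s[-1]
        T.append([u,v0+a-1+(t-v[a-1])/(v[a]-v[a-1])]); B.append([u,v0+b+(t-v[b])/(v[b+1]-v[b])])
    return [onz(c,q,z)[:,:2].mean(0) for q in(T,B)]
def plate(c,rowsF=None):
    rf=list(range(162,174))+list(range(220,231))
    f=edge(c,rf,285,306,False,.02); r=edge(c,rf,258,285,True,.02); return f,r
E
python3 - <<'E'
from h import *
c=cam("top")
f,r=plate(c); print("ends",colend(c,range(276,297),148,246,.02))
rl=edge(c,list(range(156,168))+list(range(226,240)),303,318,True,.028)
rb=edge(c,list(range(156,200))+list(range(226,240)),318,340,False,.004)
print("rail ends",colend(c,range(318,324),140,250,.004))
print("rel ang",np.degrees(np.arctan(rl[0])-np.arctan(f[0])))
for x in(.43,.69): print("gap",x,f[0]*x+f[1]-rl[0]*x-rl[1])
E
```

```text
line y=-0.0124+-0.0709*(x-.56) ang -4.06 rms 0.0006 n 23
line y=0.0991+-0.0684*(x-.56) ang -3.91 rms 0.0005 n 23
ends [array([0.69643507, 0.03737962]), array([0.42475968, 0.03938339])]
line y=-0.0472+0.0526*(x-.56) ang 3.01 rms 0.0006 n 26
line y=-0.1163+0.0523*(x-.56) ang 3.00 rms 0.0005 n 58
rail ends [array([ 0.72164236, -0.08819052]), array([ 0.39915747, -0.08292476])]
rel ang 7.067947
gap 0.43 0.050877605
gap 0.69 0.018760871
```

>>> play_rows([
  [[0,0,0,-0.114],[0,0,0,-0.114],[0,0,0,-0.113],[0,0,0,0],[0,0,0,0]],
], gripper=0)

```text
time: 0.62
ee_pos: [0.1566, 0.5272, 0.2311]
tcp_rot: [-180.0, -0.0, -177.2]
wrist_force: [-0.6, -0.4, 0.0]
opening: 0.0254
grasp_force: 0.0
```

```bash
python3 -c "
from h import *
o=bot.get_obs();print(o['q'],o['ee_pos'],o['tcp_rot'],o['opening'])"
```

```text
[7.34536696e+01 4.98619726e+00 1.00686953e+01 9.50983235e+01
 1.27785058e-03 7.06643964e+01] [0.15661642 0.52718477 0.23112879] [-1.79985490e+02 -6.44561232e-03 -1.77210728e+02] 0.0253650403266832
```

>>> play_rows([
  [[-0.0222,-0.0326,0.006,0],[-0.0222,-0.0326,0.006,0],[-0.0222,-0.0326,0.006,0],[-0.0222,-0.0326,0.006,0],[-0.0222,-0.0326,0.006,0]],
])

```text
time: 1.03
ee_pos: [0.2766, 0.3687, 0.201]
tcp_rot: [180.0, 0.0, -177.2]
wrist_force: [1.1, -0.0, 0.2]
opening: -0.0001
grasp_force: 0.0
```

>>> play_rows([
  [[-0.0222,-0.0326,0.006,0],[-0.0222,-0.0326,0.006,0],[-0.0222,-0.0326,0.006,0],[-0.0222,-0.0326,0.006,0],[-0.0222,-0.0326,0.006,0]],
])

```text
time: 1.45
ee_pos: [0.3961, 0.2114, 0.1712]
tcp_rot: [180.0, 0.0, -177.3]
wrist_force: [0.7, 0.1, -0.1]
opening: 0.0003
grasp_force: 0.0
```

>>> play_rows([
  [[0,0,0,0],[0,0,0,0],[0,0,0,0],[0,0,0,0],[0,0,0,0]],
])

```text
time: 1.87
ee_pos: [0.3948, 0.2143, 0.1715]
tcp_rot: [180.0, 0.0, -176.9]
wrist_force: [0.4, -0.5, -0.4]
opening: -0.0004
grasp_force: 0.0
```

>>> play_rows([
  [[-0.0088,-0.0153,0.02,0],[-0.0088,-0.0153,0.02,0],[-0.0088,-0.0153,0.02,0],[-0.0088,-0.0153,0.02,0],[-0.0088,-0.0153,0.02,0]],
])

```text
time: 2.28
ee_pos: [0.4433, 0.1397, 0.0706]
tcp_rot: [180.0, 0.0, -176.9]
wrist_force: [0.4, -0.2, -1.1]
opening: 0.0004
grasp_force: 0.0
```

>>> play_rows([
  [[0,0,0.02,0],[0,0,0.02,0],[0,0,0.015,0],[0,0,0.0095,0],[0,0,0,0]],
])

```text
time: 2.7
ee_pos: [0.4419, 0.1397, 0.005]
tcp_rot: [-180.0, -0.2, -176.9]
wrist_force: [-0.4, -0.8, 0.4]
opening: -0.0001
grasp_force: 0.0
```

>>> play_rows([
  [[0,-0.003,0,0],[0,-0.003,0,0],[0,-0.002,0,0],[0,-0.001,0,0],[0,-0.001,0,0]],
])

```text
time: 3.12
ee_pos: [0.4442, 0.1291, 0.0075]
tcp_rot: [180.0, 0.1, -177.0]
wrist_force: [-0.5, 0.3, 0.4]
opening: -0.0001
grasp_force: 0.0
```

>>> play_rows([
  [[0,-0.001,0,0],[0,-0.001,0,0],[0,-0.001,0,0],[0,-0.001,0,0],[0,-0.001,0,0]],
])

```text
time: 3.53
ee_pos: [0.444, 0.1241, 0.0067]
tcp_rot: [180.0, -0.0, -177.0]
wrist_force: [0.4, 0.2, -0.1]
opening: -0.0001
grasp_force: 0.0
```

>>> play_rows([
  [[0,-0.001,0,0],[0,-0.001,0,0],[0,-0.001,0,0],[0,-0.001,0,0],[0,-0.001,0,0]],
])

```text
time: 3.95
ee_pos: [0.4443, 0.1191, 0.0068]
tcp_rot: [180.0, -0.0, -177.0]
wrist_force: [-0.5, 2.2, -0.1]
opening: 0.0001
grasp_force: 1.2
```

>>> play_rows([
  [[0,-0.001,0,0],[0,-0.001,0,0],[0,-0.001,0,0],[0,-0.001,0,0],[0,-0.001,0,0]],
])

```text
time: 4.37
ee_pos: [0.444, 0.1166, 0.0068]
tcp_rot: [179.7, -0.1, -176.9]
wrist_force: [-4.3, 16.4, 0.7]
opening: 0.0002
grasp_force: 8.3
```

>>> play_rows([
  [[0,-0.001,0,0],[0,-0.001,0,0],[0,-0.001,0,0],[0,-0.001,0,0],[0,-0.001,0,0]],
])

```text
time: 4.78
ee_pos: [0.4435, 0.1119, 0.0067]
tcp_rot: [179.6, -0.2, -176.9]
wrist_force: [-7.8, 18.7, 3.3]
opening: -0.0001
grasp_force: 9.3
```

>>> play_rows([
  [[0.001,-0.0005,0,0],[0.0005,-0.001,0,0],[0.0005,-0.001,0,0],[0.0004,-0.001,0,0],[0.0004,-0.001,0,0]],
])

```text
time: 5.2
ee_pos: [0.4421, 0.1068, 0.0069]
tcp_rot: [179.7, -0.0, -176.9]
wrist_force: [-1.6, 15.1, -1.4]
opening: -0.0002
grasp_force: 7.5
```

>>> play_rows([
  [[0.0003,-0.001,0,0],[0.0003,-0.001,0,0],[0.0003,-0.001,0,0],[0.0003,-0.001,0,0],[0.0003,-0.001,0,0]],
])

```text
time: 5.62
ee_pos: [0.4408, 0.1017, 0.0069]
tcp_rot: [179.7, -0.0, -176.9]
wrist_force: [-2.2, 14.2, -1.1]
opening: 0.0003
grasp_force: 7.6
```

>>> play_rows([
  [[0.0004,-0.0015,0,0],[0.0004,-0.0015,0,0],[0.0004,-0.0015,0,0],[0.0004,-0.0015,0,0],[0.0004,-0.0015,0,0]],
])

```text
time: 6.03
ee_pos: [0.4392, 0.0941, 0.0069]
tcp_rot: [179.7, -0.0, -176.9]
wrist_force: [-1.4, 14.6, 0.2]
opening: 0.0001
grasp_force: 7.6
```

>>> play_rows([
  [[0.0004,-0.0015,0,0],[0.0004,-0.0015,0,0],[0.0004,-0.0015,0,0],[0.0004,-0.0015,0,0],[0.0004,-0.0015,0,0]],
])

```text
time: 6.45
ee_pos: [0.4377, 0.0864, 0.0068]
tcp_rot: [179.7, -0.0, -176.9]
wrist_force: [-0.8, 14.8, -0.0]
opening: -0.0003
grasp_force: 7.5
```

>>> play_rows([
  [[0.0004,-0.0015,0,0],[0.0004,-0.0015,0,0],[0.0004,-0.0015,0,0],[0.0004,-0.0015,0,0],[0.0004,-0.0015,0,0]],
])

```text
time: 6.87
ee_pos: [0.4362, 0.0788, 0.0068]
tcp_rot: [179.7, 0.0, -176.9]
wrist_force: [-0.1, 15.1, -0.9]
opening: 0.0001
grasp_force: 7.2
```

```bash
python3 - <<'E'
from h import *
c=cam("top"); cv2.imwrite("pics/t2.png",cv2.resize(c["img"][135:255,240:380],None,fx=5,fy=5,interpolation=cv2.INTER_CUBIC))
f=edge(c,list(range(164,174))+list(range(222,229)),285,306,False,.02)
for x in(.43,.69): print("gap",x,f[0]*x+f[1]-(-.0472+.0526*(x-.56)))
E
```

```text
line y=0.0063+-0.1998*(x-.56) ang -11.30 rms 0.0035 n 17
gap 0.43 0.08634022
gap 0.69 0.020711258
```

View pics/t2.png

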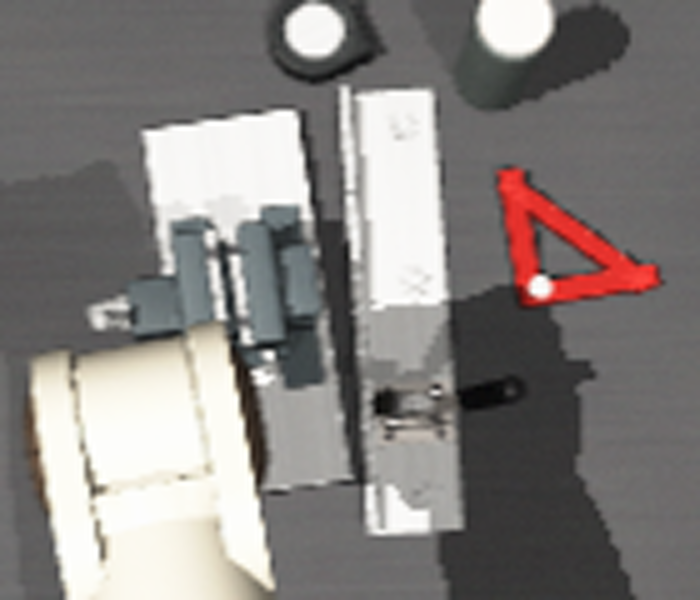

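The plate now leads on the right: its front edge runs from (299,157) to (310,231) px. The right gap is about 10 mm and the left about 31 mm, so the left is next.

>>> play_rows([
  [[0,0.02,0,0],[0,0.013,-0.03,0],[0,0,-0.04,0],[0,0,-0.04,0],[-0.01,0,-0.038,0]],
])

```text
time: 7.33
ee_pos: [0.4433, 0.1102, 0.1569]
tcp_rot: [-180.0, -0.0, -177.0]
wrist_force: [1.3, 0.5, -0.3]
opening: 0.0004
grasp_force: 0.0
```

>>> play_rows([
  [[-0.038,0,0,0],[-0.038,0,0,0],[-0.038,0,0,0],[-0.038,0,0,0],[-0.038,0,0,0]],
])

```text
time: 7.75
ee_pos: [0.636, 0.12, 0.1545]
tcp_rot: [-180.0, 0.0, -177.0]
wrist_force: [0.2, 0.1, 0.8]
opening: 0.0
grasp_force: 0.0
```

>>> play_rows([
  [[-0.022,0.005,0,0],[-0.02,0.005,0,0],[0,0,0.02,0],[0,0,0.035,0],[0,0,0.035,0]],
])

```text
time: 8.17
ee_pos: [0.6768, 0.1323, 0.0643]
tcp_rot: [180.0, 0.1, -177.0]
wrist_force: [0.4, 0.4, -1.0]
opening: -0.0001
grasp_force: 0.0
```

```bash
python3 - <<'E'
from h import *
o=bot.get_obs(); print(o['ee_pos'],o['q'])
c=cam("scene"); ks,m=whites(c,(200,170,320,280),110)
P=np.array([[.46,-.09,.028]]); print(proj(c,P))
cv2.imwrite("pics/s2.png",cv2.resize(c["img"][160:280,195:335],None,fx=5,fy=5,interpolation=cv2.INTER_CUBIC))
E
```

```text
[0.67680291 0.13234539 0.06429152] [ 1.10674712e+01  2.40252032e+01  1.45149106e+01  8.03631572e+01
 -7.70901320e-03  8.07926866e+00]
[[268.06337457 192.31058868]]
```

View pics/s2.png

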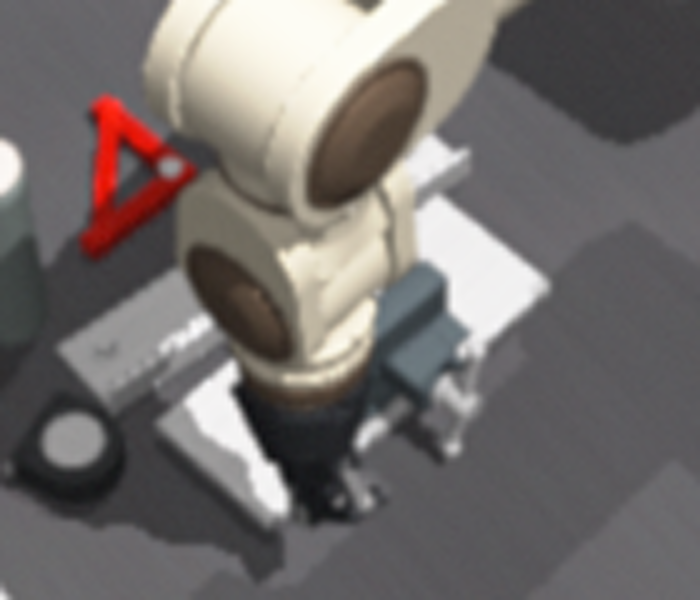

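The scene view shows the closed fingers just behind the plate's left rear corner (crop (320,510), with the corner at (270,535)). Nothing is in the way, so I'll lower and push.

>>> play_rows([
  [[0,0,0.03,0],[0,0,0.0185,0],[0,0,0.009,0],[0,-0.004,0,0],[0,-0.004,0,0]],
])

```text
time: 8.63
ee_pos: [0.6763, 0.1241, 0.0083]
tcp_rot: [-180.0, 0.0, -177.0]
wrist_force: [0.7, 0.2, 0.4]
opening: -0.0002
grasp_force: 0.0
```

>>> play_rows([
  [[0,-0.0015,0,0],[0,-0.0015,0,0],[0,-0.001,0,0],[0,-0.001,0,0],[0,-0.001,0,0]],
])

```text
time: 9.05
ee_pos: [0.6766, 0.1182, 0.0079]
tcp_rot: [180.0, 0.0, -177.0]
wrist_force: [-0.3, -0.5, 0.1]
opening: 0.0001
grasp_force: 0.0
```

>>> play_rows([
  [[0,-0.001,0,0],[0,-0.001,0,0],[0,-0.001,0,0],[0,-0.001,0,0],[0,-0.001,0,0]],
])

```text
time: 9.47
ee_pos: [0.6766, 0.1132, 0.0072]
tcp_rot: [-180.0, -0.0, -177.0]
wrist_force: [0.4, 0.7, -0.6]
opening: -0.0003
grasp_force: 0.0
```

>>> play_rows([
  [[0,-0.001,0,0],[0,-0.001,0,0],[0,-0.001,0,0],[0,-0.001,0,0],[0,-0.001,0,0]],
])

```text
time: 9.88
ee_pos: [0.6769, 0.1112, 0.0073]
tcp_rot: [179.7, 0.0, -176.9]
wrist_force: [0.6, 14.2, -0.7]
opening: 0.0003
grasp_force: 7.2
```

>>> play_rows([
  [[-0.0003,-0.001,0,0],[-0.0003,-0.001,0,0],[-0.0003,-0.001,0,0],[-0.0003,-0.001,0,0],[-0.0003,-0.001,0,0]],
])

```text
time: 10.3
ee_pos: [0.6787, 0.1064, 0.0074]
tcp_rot: [179.7, 0.0, -176.9]
wrist_force: [0.3, 14.7, -0.1]
opening: 0.0003
grasp_force: 7.2
```

>>> play_rows([
  [[-0.0003,-0.001,0,0],[-0.0003,-0.001,0,0],[-0.0003,-0.001,0,0],[-0.0003,-0.001,0,0],[-0.0003,-0.001,0,0]],
])

```text
time: 10.72
ee_pos: [0.6804, 0.1015, 0.0074]
tcp_rot: [179.7, 0.0, -176.9]
wrist_force: [0.1, 13.1, -1.7]
opening: -0.0
grasp_force: 7.2
```

>>> play_rows([
  [[-0.0004,-0.0015,0,0],[-0.0004,-0.0015,0,0],[-0.0004,-0.0015,0,0],[-0.0004,-0.0015,0,0],[-0.0004,-0.0015,0,0]],
])

```text
time: 11.13
ee_pos: [0.6828, 0.0941, 0.0073]
tcp_rot: [179.7, 0.0, -176.9]
wrist_force: [0.1, 14.2, -0.4]
opening: -0.0001
grasp_force: 7.2
```

>>> play_rows([
  [[-0.0004,-0.0015,0,0],[-0.0004,-0.0015,0,0],[-0.0004,-0.0015,0,0],[-0.0004,-0.0015,0,0],[-0.0004,-0.0015,0,0]],
])

```text
time: 11.55
ee_pos: [0.6851, 0.0867, 0.0073]
tcp_rot: [179.7, 0.0, -176.9]
wrist_force: [-0.3, 14.9, -1.1]
opening: -0.0003
grasp_force: 7.2
```

```bash
python3 - <<'E'
from h import *
c=cam("top")
cv2.imwrite("pics/t3.png",cv2.resize(c["img"][135:255,240:380],None,fx=5,fy=5,interpolation=cv2.INTER_CUBIC))
E
```

```text
(no output)
```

View pics/t3.png

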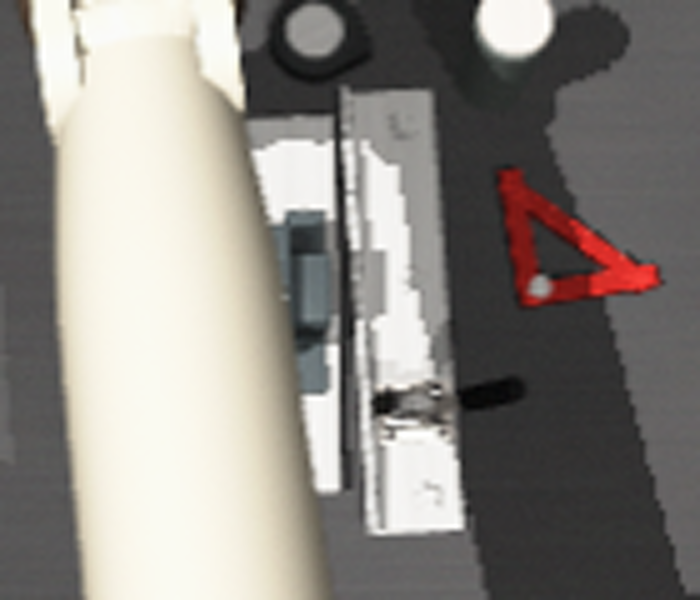

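The left gap is about 8 mm and the right about 18 mm (front edge from (334,118) to (342,490) in the crop). I'll close the left gently.

>>> play_rows([
  [[-0.0003,-0.001,0,0],[-0.0003,-0.001,0,0],[-0.0003,-0.001,0,0],[-0.0003,-0.001,0,0],[-0.0003,-0.001,0,0]],
])

```text
time: 12.02
ee_pos: [0.6867, 0.0818, 0.0073]
tcp_rot: [179.7, -0.0, -176.9]
wrist_force: [-1.4, 14.2, -0.7]
opening: 0.0004
grasp_force: 7.2
```

>>> play_rows([
  [[-0.0001,-0.0004,0,0],[-0.0001,-0.0004,0,0],[-0.0001,-0.0004,0,0],[-0.0001,-0.0004,0,0],[-0.0001,-0.0004,0,0]],
])

```text
time: 12.43
ee_pos: [0.687, 0.0806, 0.0072]
tcp_rot: [179.6, -0.0, -176.8]
wrist_force: [-2.3, 18.8, -0.0]
opening: 0.0001
grasp_force: 9.4
```

Contact is felt on the left: 18.8 N at TCP y = 0.0806. Moving over to the right corner.

>>> play_rows([
  [[0,0.02,0,0],[0,0.02,-0.03,0],[0,0,-0.04,0],[0,0,-0.04,0],[0.01,0,-0.038,0]],
])

```text
time: 12.85
ee_pos: [0.6759, 0.1166, 0.1568]
tcp_rot: [-180.0, 0.0, -177.0]
wrist_force: [1.2, 1.0, 0.2]
opening: 0.0003
grasp_force: 0.0
```

>>> play_rows([
  [[0.04,0,0,0],[0.04,0,0,0],[0.04,0,0,0],[0.04,0,0,0],[0.04,0,0,0]],
])

```text
time: 13.27
ee_pos: [0.4739, 0.1055, 0.155]
tcp_rot: [-180.0, 0.0, -177.0]
wrist_force: [-0.0, 0.5, 0.6]
opening: 0.0001
grasp_force: 0.0
```

>>> play_rows([
  [[0.02,0,0,0],[0.01,0,0,0],[0,0,0.03,0],[0,0,0.04,0],[0,0,0.04,0]],
])

```text
time: 13.68
ee_pos: [0.4472, 0.1045, 0.0452]
tcp_rot: [180.0, 0.2, -177.0]
wrist_force: [0.4, -0.3, -1.0]
opening: -0.0001
grasp_force: 0.0
```

>>> play_rows([
  [[0,0,0.025,0],[0,0,0.013,0],[0,0,0,0],[0,-0.002,0,0],[0,-0.001,0,0]],
])

```text
time: 14.1
ee_pos: [0.4471, 0.1012, 0.0086]
tcp_rot: [180.0, 0.1, -177.0]
wrist_force: [-0.9, 0.8, 0.2]
opening: 0.0002
grasp_force: 0.0
```

Expected contact is at y ≈ 0.088.

>>> play_rows([
  [[0,-0.0015,0,0],[0,-0.0015,0,0],[0,-0.0015,0,0],[0,-0.0015,0,0],[0,-0.0015,0,0]],
])

```text
time: 14.52
ee_pos: [0.4466, 0.0936, 0.0076]
tcp_rot: [180.0, 0.0, -177.0]
wrist_force: [-0.5, -0.6, 0.4]
opening: -0.0002
grasp_force: 0.0
```

>>> play_rows([
  [[0,-0.001,0,0],[0,-0.001,0,0],[0,-0.001,0,0],[0,-0.001,0,0],[0,-0.001,0,0]],
])

```text
time: 14.93
ee_pos: [0.4466, 0.0887, 0.0073]
tcp_rot: [-180.0, -0.0, -177.0]
wrist_force: [0.2, 0.4, 0.1]
opening: 0.0002
grasp_force: 0.0
```

>>> play_rows([
  [[0.0002,-0.001,0,0],[0.0002,-0.001,0,0],[0.0003,-0.001,0,0],[0.0003,-0.001,0,0],[0.0003,-0.001,0,0]],
])

```text
time: 15.35
ee_pos: [0.446, 0.0856, 0.0074]
tcp_rot: [179.7, 0.1, -176.9]
wrist_force: [0.9, 13.2, -1.5]
opening: 0.0001
grasp_force: 6.8
```

>>> play_rows([
  [[0.0003,-0.001,0,0],[0.0003,-0.001,0,0],[0.0003,-0.001,0,0],[0.0003,-0.001,0,0],[0.0003,-0.001,0,0]],
])

```text
time: 15.77
ee_pos: [0.4445, 0.0807, 0.0074]
tcp_rot: [179.7, 0.0, -176.9]
wrist_force: [-0.5, 13.9, -1.4]
opening: 0.0
grasp_force: 7.2
```

>>> play_rows([
  [[0.0004,-0.0015,0,0],[0.0004,-0.0015,0,0],[0.0004,-0.0015,0,0],[0.0003,-0.001,0,0],[0.0003,-0.001,0,0]],
])

```text
time: 16.18
ee_pos: [0.4428, 0.0742, 0.0073]
tcp_rot: [179.7, 0.0, -176.9]
wrist_force: [-0.2, 15.2, -1.6]
opening: 0.0
grasp_force: 7.6
```

>>> play_rows([
  [[0.0001,-0.0006,0,0],[0.0001,-0.0006,0,0],[0.0001,-0.0006,0,0],[0.0001,-0.0005,0,0],[0.0001,-0.0005,0,0]],
])

```text
time: 16.6
ee_pos: [0.4422, 0.0715, 0.0073]
tcp_rot: [179.7, -0.0, -176.9]
wrist_force: [-2.3, 16.5, 0.2]
opening: 0.0002
grasp_force: 8.0
```

>>> play_rows([
  [[0.0002,-0.0005,0,0],[0.0002,-0.0005,0,0],[0.0002,-0.0005,0,0],[0.0002,-0.0005,0,0],[0.0002,-0.0005,0,0]],
])

```text
time: 17.02
ee_pos: [0.4416, 0.0689, 0.0074]
tcp_rot: [179.7, 0.0, -176.9]
wrist_force: [-0.2, 15.6, -1.3]
opening: -0.0
grasp_force: 7.5
```

>>> play_rows([
  [[0.0001,-0.0003,0,0],[0.0001,-0.0003,0,0],[0.0001,-0.0003,0,0],[0.0001,-0.0003,0,0],[0.0001,-0.0003,0,0]],
])

```text
time: 17.43
ee_pos: [0.4414, 0.068, 0.0074]
tcp_rot: [179.6, 0.0, -176.9]
wrist_force: [1.1, 20.4, -1.8]
opening: -0.0
grasp_force: 10.0
```

Right contact is felt (20 N at y = 0.068). Back to the left corner.

>>> play_rows([
  [[0,0.015,0,0],[0,0.01,-0.03,0],[0,0,-0.04,0],[0,0,-0.04,0],[-0.01,0,-0.038,0]],
])

```text
time: 17.85
ee_pos: [0.4487, 0.0906, 0.1574]
tcp_rot: [-180.0, -0.0, -177.0]
wrist_force: [0.8, 0.7, 1.2]
opening: 0.0003
grasp_force: 0.0
```

>>> play_rows([
  [[-0.04,0,0,0],[-0.04,0,0,0],[-0.04,0,0,0],[-0.04,0,0,0],[-0.04,0,0,0]],
])

```text
time: 18.27
ee_pos: [0.6514, 0.101, 0.155]
tcp_rot: [-180.0, 0.0, -177.0]
wrist_force: [0.5, 0.4, 0.5]
opening: -0.0002
grasp_force: 0.0
```

>>> play_rows([
  [[-0.022,0,0,0],[-0.012,0,0,0],[0,0,0.03,0],[0,0,0.04,0],[0,0,0.04,0]],
])

```text
time: 18.68
ee_pos: [0.6845, 0.1028, 0.0445]
tcp_rot: [180.0, 0.1, -177.0]
wrist_force: [0.3, 1.2, -0.3]
opening: 0.0001
grasp_force: 0.0
```

>>> play_rows([
  [[0,0,0.025,0],[0,0,0.013,0],[0,0,0,0],[0,-0.001,0,0],[0,-0.001,0,0]],
])

```text
time: 19.1
ee_pos: [0.6851, 0.101, 0.0099]
tcp_rot: [180.0, 0.2, -177.0]
wrist_force: [0.9, 0.5, 0.7]
opening: -0.0
grasp_force: 0.0
```

>>> play_rows([
  [[0,-0.001,0,0],[0,-0.001,0,0],[0,-0.001,0,0],[0,-0.001,0,0],[0,-0.001,0,0]],
])

```text
time: 19.52
ee_pos: [0.6841, 0.0957, 0.0077]
tcp_rot: [180.0, 0.0, -177.0]
wrist_force: [-0.1, 0.2, -0.0]
opening: -0.0001
grasp_force: 0.0
```

>>> play_rows([
  [[0,-0.0015,0,0],[0,-0.0015,0,0],[0,-0.0015,0,0],[0,-0.0015,0,0],[0,-0.001,0,0]],
])

```text
time: 19.93
ee_pos: [0.6843, 0.0886, 0.0072]
tcp_rot: [-180.0, -0.0, -177.0]
wrist_force: [0.6, 0.0, 1.0]
opening: 0.0002
grasp_force: 0.0
```

>>> play_rows([
  [[0,-0.001,0,0],[0,-0.001,0,0],[0,-0.001,0,0],[0,-0.001,0,0],[-0.0002,-0.0008,0,0]],
])

```text
time: 20.35
ee_pos: [0.6845, 0.0864, 0.0073]
tcp_rot: [179.8, -0.0, -176.9]
wrist_force: [-2.5, 14.0, -0.3]
opening: -0.0001
grasp_force: 6.8
```

>>> play_rows([
  [[-0.0002,-0.0006,0,0],[-0.0002,-0.0006,0,0],[-0.0002,-0.0006,0,0],[-0.0002,-0.0006,0,0],[-0.0002,-0.0006,0,0]],
])

```text
time: 20.77
ee_pos: [0.6854, 0.0842, 0.0073]
tcp_rot: [179.7, -0.0, -176.9]
wrist_force: [-2.6, 13.8, 0.4]
opening: -0.0001
grasp_force: 7.1
```

>>> play_rows([
  [[-0.0003,-0.0006,0,0],[-0.0003,-0.0006,0,0],[-0.0003,-0.0006,0,0],[-0.0003,-0.0006,0,0],[-0.0003,-0.0006,0,0]],
])

```text
time: 21.18
ee_pos: [0.6867, 0.0812, 0.0073]
tcp_rot: [179.7, -0.1, -176.9]
wrist_force: [-5.1, 13.7, 1.3]
opening: -0.0002
grasp_force: 7.1
```

>>> play_rows([
  [[0,-0.0003,0,0],[0,-0.0003,0,0],[0,-0.0002,0,0],[0,-0.0002,0,0],[0,0,0,0]],
])

```text
time: 21.6
ee_pos: [0.687, 0.0804, 0.0073]
tcp_rot: [179.7, -0.0, -176.9]
wrist_force: [-3.5, 14.3, 1.3]
opening: 0.0001
grasp_force: 7.4
```

>>> play_rows([
  [[0,-0.0003,0,0],[0,-0.0003,0,0],[0,-0.0002,0,0],[0,0,0,0],[0,0,0,0]],
])

```text
time: 22.02
ee_pos: [0.687, 0.0803, 0.0073]
tcp_rot: [179.6, -0.0, -176.8]
wrist_force: [-3.8, 17.4, 1.5]
opening: 0.0004
grasp_force: 8.9
```

```bash
python3 - <<'E'
from h import *
o=bot.get_obs(); print(o['ee_pos'],o['wrist_force'])
c=cam("top"); g=c["img"]
cv2.imwrite("pics/t4.png",cv2.resize(g[148:248,290:345],None,fx=6,fy=6,interpolation=cv2.INTER_CUBIC))
E
```

```text
[0.6869777  0.08031854 0.00733256] [-3.77651341 17.42900335  1.47403354]
```

View pics/t4.png

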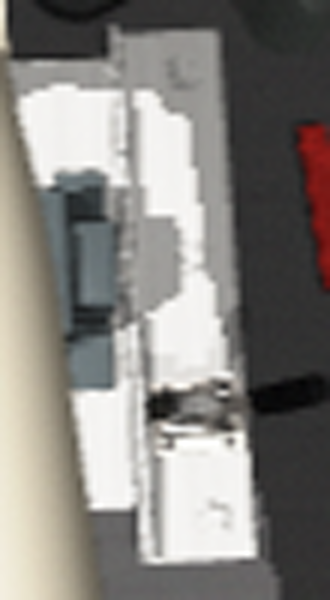

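The plate is against the rail on the left, with a sliver of gap at the lower right (crop (135,500)). One last small push on the right.

>>> play_rows([
  [[0,0.015,0,0],[0,0.012,-0.03,0],[0,0,-0.04,0],[0,0,-0.04,0],[0.01,0,-0.038,0]],
])

```text
time: 22.48
ee_pos: [0.6767, 0.1033, 0.1568]
tcp_rot: [-180.0, 0.0, -177.0]
wrist_force: [2.0, 0.5, 0.6]
opening: -0.0
grasp_force: 0.0
```

>>> play_rows([
  [[0.04,0,0,0],[0.04,0,0,0],[0.04,0,0,0],[0.04,0,0,0],[0.04,0,0,0]],
])

```text
time: 22.9
ee_pos: [0.4747, 0.0923, 0.155]
tcp_rot: [-180.0, 0.0, -177.0]
wrist_force: [-0.6, 0.4, 2.2]
opening: 0.0003
grasp_force: 0.0
```

>>> play_rows([
  [[0.022,0,0,0],[0.012,0,0,0],[0,0,0.03,0],[0,0,0.04,0],[0,0,0.04,0]],
])

```text
time: 23.32
ee_pos: [0.4433, 0.0909, 0.0453]
tcp_rot: [180.0, 0.2, -177.0]
wrist_force: [0.6, 0.5, -1.0]
opening: 0.0001
grasp_force: 0.0
```

>>> play_rows([
  [[0,0,0.025,0],[0,0,0.013,0],[0,0,0,0],[0,-0.001,0,0],[0,-0.001,0,0]],
])

```text
time: 23.73
ee_pos: [0.4435, 0.0888, 0.0087]
tcp_rot: [180.0, 0.1, -177.0]
wrist_force: [0.3, 0.1, -0.7]
opening: 0.0003
grasp_force: 0.0
```

>>> play_rows([
  [[0,-0.001,0,0],[0,-0.001,0,0],[0,-0.001,0,0],[0,-0.001,0,0],[0,-0.001,0,0]],
])

```text
time: 24.15
ee_pos: [0.4432, 0.0835, 0.0076]
tcp_rot: [180.0, 0.0, -177.0]
wrist_force: [-0.4, 0.4, -0.3]
opening: -0.0004
grasp_force: 0.0
```

>>> play_rows([
  [[0,-0.0015,0,0],[0,-0.0015,0,0],[0,-0.0015,0,0],[0,-0.0015,0,0],[0,-0.001,0,0]],
])

```text
time: 24.57
ee_pos: [0.4433, 0.0765, 0.0073]
tcp_rot: [-180.0, -0.0, -177.0]
wrist_force: [0.3, 0.6, -0.6]
opening: 0.0
grasp_force: 0.0
```

>>> play_rows([
  [[0,-0.001,0,0],[0,-0.001,0,0],[0,-0.001,0,0],[0,-0.001,0,0],[0,-0.001,0,0]],
])

```text
time: 24.98
ee_pos: [0.4436, 0.0716, 0.0073]
tcp_rot: [180.0, -0.0, -177.0]
wrist_force: [0.4, 0.1, -0.3]
opening: -0.0002
grasp_force: 0.0
```

>>> play_rows([
  [[0,-0.0005,0,0],[0,-0.0005,0,0],[0,-0.0005,0,0],[0,-0.0005,0,0],[0,-0.0005,0,0]],
])

```text
time: 25.4
ee_pos: [0.4437, 0.0702, 0.0073]
tcp_rot: [179.8, 0.0, -177.0]
wrist_force: [-0.9, 10.5, 0.6]
opening: 0.0003
grasp_force: 5.1
```

>>> play_rows([
  [[0.0001,-0.0005,0,0],[0.0001,-0.0005,0,0],[0.0001,-0.0004,0,0],[0.0001,-0.0004,0,0],[0.0001,-0.0004,0,0]],
])

```text
time: 25.82
ee_pos: [0.4434, 0.0691, 0.0074]
tcp_rot: [179.7, 0.0, -176.9]
wrist_force: [-0.7, 15.0, -0.6]
opening: -0.0002
grasp_force: 7.5
```

>>> play_rows([
  [[0,-0.0003,0,0],[0,-0.0003,0,0],[0,-0.0002,0,0],[0,0,0,0],[0,0,0,0]],
])

```text
time: 26.23
ee_pos: [0.4433, 0.0684, 0.0074]
tcp_rot: [179.7, -0.0, -176.9]
wrist_force: [-0.3, 15.3, -0.8]
opening: -0.0002
grasp_force: 7.7
```

>>> play_rows([
  [[0,-0.0003,0,0],[0,-0.0002,0,0],[0,-0.0002,0,0],[0,0,0,0],[0,0,0,0]],
])

```text
time: 26.65
ee_pos: [0.4432, 0.0679, 0.0074]
tcp_rot: [179.7, -0.0, -176.9]
wrist_force: [-2.6, 17.3, 0.5]
opening: 0.0001
grasp_force: 8.2
```

>>> play_rows([
  [[0,-0.0003,0,0],[0,-0.0002,0,0],[0,-0.0002,0,0],[0,0,0,0],[0,0,0,0]],
])

```text
time: 27.07
ee_pos: [0.4431, 0.0677, 0.0074]
tcp_rot: [179.6, -0.0, -176.9]
wrist_force: [-2.8, 19.9, -0.3]
opening: 0.0004
grasp_force: 10.1
```

Both ends now touch. Retreating up, then checking flushness and the clamp's position.

>>> play_rows([
  [[0,0.01,0,0],[0,0.03,-0.03,0],[0,0.03,-0.04,0],[0,0,-0.04,0],[0,0,-0.04,0]],
])

```text
time: 27.48
ee_pos: [0.4393, 0.1301, 0.1513]
tcp_rot: [-180.0, -0.1, -176.9]
wrist_force: [0.2, 0.5, 0.7]
opening: -0.0001
grasp_force: 0.0
```

>>> play_rows([
  [[0,0.03,-0.03,0],[0,0.03,-0.03,0],[0,0,0,0],[0,0,0,0],[0,0,0,0]],
])

```text
time: 27.9
ee_pos: [0.4368, 0.1879, 0.2083]
tcp_rot: [-180.0, -0.0, -177.0]
wrist_force: [0.4, -0.2, 0.1]
opening: -0.0001
grasp_force: 0.0
```

```bash
python3 - <<'E'
from h import *
o=bot.get_obs(); print(o['ee_pos'],o['q'])
yr=np.array([.9986,.0525]); xr=np.array([.0525,-.9986]); O=np.array([.5604,-.0476])
W=lambda x,y,z: np.r_[O+x/1e3*xr+y/1e3*yr,z/1e3]
c=cam("top"); s=cam("scene")
P=[W(84.6,-75,121.7),W(97.6,-75,150.9),W(0,160,28),W(0,-160,28),W(0,-75,20),W(22,-75,104)]
out=[]
for k,(x0,y0) in ((c,(270,145)),(s,(210,140))):
    p=proj(k,P); print(np.round(p,1).tolist())
    im=cv2.resize(k["img"][y0:y0+110,x0:x0+75],None,fx=5,fy=5,interpolation=cv2.INTER_CUBIC)
    for q in p: cv2.drawMarker(im,tuple(int(round(v)) for v in ((q-[x0,y0]+.5)*5)),(0,0,255),cv2.MARKER_CROSS,9,1)
    out.append(im)
cv2.imwrite("pics/b5.png",np.hstack(out))
E
```

```text
[0.43682902 0.18788599 0.20829226] [ 2.32925925e+01 -5.56044498e+00 -2.97468177e+00  9.26412401e+01
 -3.23810560e-02  2.02587120e+01]
[[338.3, 212.7], [343.2, 211.6], [307.3, 151.4], [313.2, 240.8], [311.6, 216.8], [319.2, 214.3]]
[[253.0, 171.3], [250.4, 163.6], [215.0, 239.0], [287.0, 190.4], [268.8, 204.0], [264.7, 185.5]]
```

View pics/b5.png

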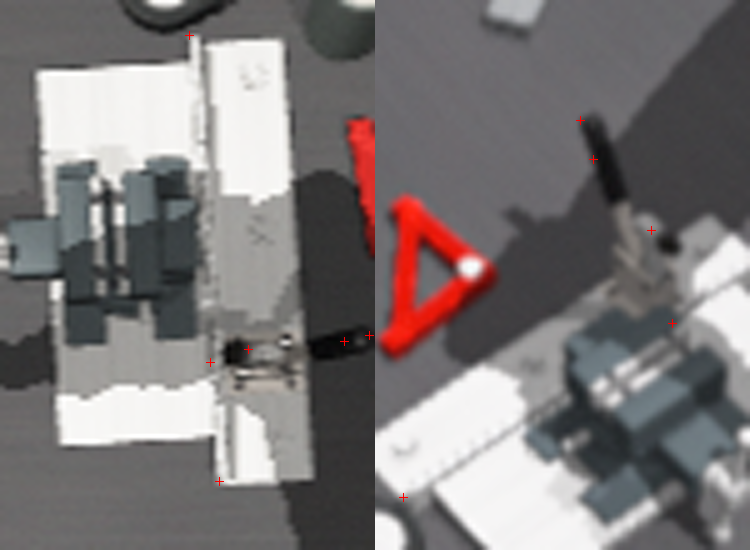

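The plate lies flush along the rail, with its edge line meeting the rail face from (200,70) to (215,440) in the crop. The predicted grip and handle-end marks fall on the black handle. Moving above the gap behind the handle.

>>> play_rows([
  [[-0.0045,-0.0373,0,0],[-0.0045,-0.0373,0,0],[-0.0045,-0.0373,0,0],[-0.0045,-0.0373,0,0],[-0.0045,-0.0373,0,0]],
])

```text
time: 28.42
ee_pos: [0.4685, 0.0004, 0.208]
tcp_rot: [-180.0, -0.1, -177.1]
wrist_force: [0.1, 0.8, 0.3]
opening: 0.0002
grasp_force: 0.0
```

>>> play_rows([
  [[-0.0045,-0.0373,0,0],[-0.0045,-0.0373,0,0],[-0.0045,-0.0373,0,0],[0,0,0,0],[0,0,0,0]],
])

```text
time: 28.83
ee_pos: [0.4876, -0.1105, 0.2076]
tcp_rot: [180.0, -0.1, -177.3]
wrist_force: [-0.5, 0.6, 0.0]
opening: 0.0
grasp_force: 0.0
```

>>> play_rows([
  [[0,0,0.02,0],[0,0,0.025,0],[0,0,0.025,0],[0,0,0.013,0],[0,0,0,0]],
])

```text
time: 29.25
ee_pos: [0.4864, -0.107, 0.1223]
tcp_rot: [179.9, -0.3, -177.0]
wrist_force: [0.1, -0.0, -0.1]
opening: -0.0
grasp_force: 0.0
```

>>> play_rows([
  [[0,-0.003,0,0],[0,-0.002,0,0],[0,-0.002,0,0],[0,-0.001,0,0],[0,-0.001,0,0]],
])

```text
time: 29.67
ee_pos: [0.4894, -0.1174, 0.1268]
tcp_rot: [-180.0, 0.1, -177.0]
wrist_force: [0.2, 0.3, -0.2]
opening: 0.0001
grasp_force: 0.0
```

>>> play_rows([
  [[0,-0.003,0.0013,0],[0,-0.003,0.0013,0],[0,-0.003,0.0013,0],[0,-0.003,0.0013,0],[0,-0.003,0.0013,0]],
])

```text
time: 30.08
ee_pos: [0.4901, -0.1323, 0.12]
tcp_rot: [180.0, 0.1, -177.0]
wrist_force: [-0.0, 3.8, 3.8]
opening: -0.0002
grasp_force: 2.2
```

>>> play_rows([
  [[0,-0.0027,0.0015,0],[0,-0.0027,0.0018,0],[0,-0.0027,0.0018,0],[0,-0.0027,0.0019,0],[0,-0.0027,0.0019,0]],
])

```text
time: 30.5
ee_pos: [0.4908, -0.146, 0.111]
tcp_rot: [-180.0, 0.1, -177.0]
wrist_force: [0.0, 1.7, 5.0]
opening: -0.0003
grasp_force: 2.4
```

The handle is turning at about 5 N, as expected. Continuing the arc.

>>> play_rows([
  [[0,-0.0025,0.0022,0],[0,-0.0024,0.0023,0],[0,-0.0023,0.0023,0],[0,-0.0022,0.0024,0],[0,-0.0021,0.0025,0]],
])

```text
time: 30.92
ee_pos: [0.4914, -0.1577, 0.0993]
tcp_rot: [-179.9, 0.1, -177.0]
wrist_force: [0.1, 0.5, 4.8]
opening: -0.0
grasp_force: 2.4
```

>>> play_rows([
  [[0,-0.002,0.0026,0],[0,-0.0019,0.0027,0],[0,-0.0018,0.0027,0],[0,-0.0017,0.0028,0],[0,-0.0016,0.0028,0]],
])

```text
time: 31.33
ee_pos: [0.4919, -0.1669, 0.0857]
tcp_rot: [-179.9, 0.1, -177.0]
wrist_force: [-0.7, -1.8, 5.1]
opening: -0.0001
grasp_force: 2.3
```

>>> play_rows([
  [[0,-0.0015,0.003,0],[0,-0.0014,0.003,0],[0,-0.0013,0.003,0],[0,-0.0011,0.003,0],[0,-0.001,0.003,0]],
])

```text
time: 31.75
ee_pos: [0.4923, -0.1734, 0.0706]
tcp_rot: [-179.9, 0.1, -177.0]
wrist_force: [0.3, -1.4, 5.5]
opening: -0.0
grasp_force: 2.2
```

>>> play_rows([
  [[0,-0.0009,0.003,0],[0,-0.0008,0.003,0],[0,-0.0006,0.003,0],[0,-0.0004,0.003,0],[0,-0.0003,0.002,0]],
])

```text
time: 32.17
ee_pos: [0.4922, -0.1758, 0.0561]
tcp_rot: [-180.0, 0.0, -177.0]
wrist_force: [0.9, -2.2, 3.6]
opening: 0.0002
grasp_force: 2.2
```

>>> play_rows([
  [[0,0,0.001,0],[0,0,0.001,0],[0,0,0.001,0],[0,0,0.001,0],[0,0,0.001,0]],
])

```text
time: 32.58
ee_pos: [0.4923, -0.1757, 0.0534]
tcp_rot: [-179.9, 0.1, -177.0]
wrist_force: [-8.5, -1.8, 28.1]
opening: -0.0004
grasp_force: 14.0
```

>>> play_rows([
  [[0,0,0.001,0],[0,0,0.0005,0],[0,0,0,0],[0,0,0,0],[0,0,0,0]],
])

```text
time: 33.0
ee_pos: [0.4923, -0.1757, 0.0532]
tcp_rot: [-179.9, 0.1, -177.0]
wrist_force: [-11.0, -0.0, 31.5]
opening: 0.0005
grasp_force: 15.5
```

Firmly against the stop: z holds at 0.0532 with 31 N. Lifting straight off and checking.

>>> play_rows([
  [[0,0,-0.005,0],[0,0,-0.01,0],[0,0,-0.03,0],[0,0,-0.035,0],[0,0,-0.04,0]],
])

```text
time: 33.42
ee_pos: [0.4908, -0.1745, 0.1695]
tcp_rot: [179.9, -0.2, -177.0]
wrist_force: [1.0, 0.4, 0.1]
opening: -0.0001
grasp_force: 0.0
```

>>> play_rows([
  [[0.03,-0.025,-0.02,0],[0.03,-0.025,-0.02,0],[0.03,-0.025,0,0],[0,0,0,0],[0,0,0,0]],
])

```text
time: 33.83
ee_pos: [0.4079, -0.2531, 0.208]
tcp_rot: [180.0, 0.0, -177.2]
wrist_force: [-0.1, 0.2, 0.4]
opening: 0.0
grasp_force: 0.0
```

```bash
python3 - <<'E'
from h import *
c=cam("top"); s=cam("scene"); out=[]
for k,(x0,y0) in ((c,(265,140)),(s,(205,150))):
    out.append(cv2.resize(k["img"][y0:y0+110,x0:x0+80],None,fx=5,fy=5,interpolation=cv2.INTER_CUBIC))
cv2.imwrite("pics/b6.png",np.hstack(out)); print(bot.get_obs()['ee_pos'])
E
```

```text
[ 0.4090363  -0.25181229  0.20733369]
```

View pics/b6.png

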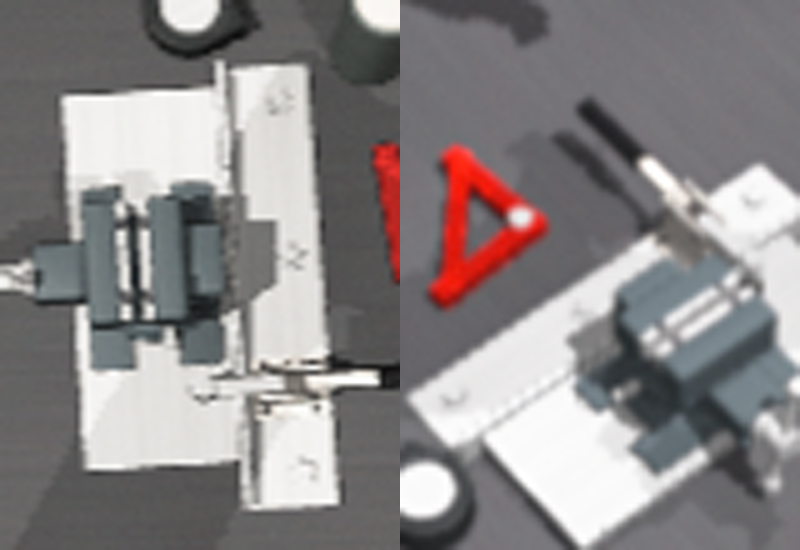

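The plate is flush: its rear edge runs from (63,97) to (88,470) in the crop, parallel to the rail. The clamp arm reaches over the plate at (205,385), and the handle is level. One numeric check on the rear edge before handing in.

```bash
python3 - <<'E'
from h import *
c=cam("top")
r=edge(c,list(range(162,174))+list(range(218,231)),270,300,True,.02)
f=edge(c,list(range(156,168))+list(range(236,240)),303,318,True,.028)
for x in(.425,.695): print("depth",x,(r[0]*x+r[1]-(-.0472+.0526*(x-.56)))*np.cos(.0525))
E
```

```text
line y=0.0624+0.0516*(x-.56) ang 2.96 rms 0.0005 n 25
line y=-0.0545+0.0041*(x-.56) ang 0.24 rms 0.0053 n 16
depth 0.425 0.10959722567092829
depth 0.695 0.10933986517079901
```

The plate is parallel to the rail (2.96° against 3.0°), and rear edge to rail face measures 109.5 mm against the 110 mm plate, so it is flush.

```bash
python3 -c "
from h import *
print(bot.job_done())"
```

```text
the job is handed in; nothing more can be done
None
```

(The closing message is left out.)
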